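# Weigh the blue sample tube

### The arm

A 6-joint arm with a two-finger parallel gripper is mounted at the origin on the work surface. World frame = base frame: x ahead of the robot, y to its left, z up, the work surface at z = 0. Lengths are in m, angles in degrees, forces in N, time in s.
With the tool pointing down it reaches from about 0.4 to 0.825 m from the base axis. Payload 7 kg.
Tool frame: the origin (TCP) lies at the very end of the fingers, on their centre line; the grasp point (between the pads) lies 19 mm behind it (r.grasp_offset is the z of the grasp point in the tool frame, in m); z points along the fingers, y is the direction in which the jaws open and shut (so a half turn about z gives the same grasp; the last joint's range is limited). The gripper opens to 88 mm and grips with 3 to 60 N. Pads are 19 mm wide; open, the fingers measure 130 mm over their backs; the gripper's body (78 mm by 193 mm) begins 47 mm behind the grasp point.
Start: joints at [89.273, 20.546, 0.682, 0, -70.136, -16.507], TCP at [0.2, 0.645, 0.199] pointing down, gripper open.
Joint ranges: [-176.03, 176.03], [-82.01, 121.73], [-58.28, 71.71], [-173.87, 95.51], [-174.79, -0.11], [-173.66, 173.66]. Speed limits (degrees/s): [136.94, 136.94, 172.46, 180, 180, 180].

### API

Orientations are given as [roll, pitch, yaw] about the fixed x, y, z axes, in that order (R = Rz(yaw) Ry(pitch) Rx(roll)).
In Python, from plant import r gives the robot as it stands.
- The arm moves only by the tool carry_out, never from a script. Its argument "plan" is a list of rows, each a list of 6 numbers: the shift along the world's x, y, z in m, then the turn, a rotation vector about the world's x, y, z in rad. In form: [[tx, ty, tz, wx, wy, wz], ...]. A call has 1 to 12 rows; each row shifts and turns the pose as measured when the row begins; what a row does not reach is not made up. A row lasts 1/12 s, in which the tool goes at most 41.7 mm and 7.16 degrees, less where a joint would pass 70% of its speed; a pose out of reach is approached as far as the arm can. A call with a gripper value outside its range is refused whole. "fingers" is the closure, from -1 (fully open) to 1 (shut), set as the call begins (left out, the last holds). The fingers move at their own pace and stop on an object; "force" is the grip in N (left out, the last holds). Time passes only in rows, so rows that do not move let the fingers close. It gives the time, the measured TCP pose, the force and the opening at its end, in the units of the state.
- r.get_state(): the state, without advancing time (a new reading comes with each control period).
- r.capture(name): name is "side" or "top"; returns the picture (420x560x3 uint8, red, green, blue); there is no depth.
- r.camera_model(name): a dict with "fov_y" (degrees; the focal length in pixels is half the picture's height over the tangent of half this angle, whatever the lens; pixels are square), "cx", "cy" (the principal point, pixels), "R" (3x3) and "t" (3): a world point X has camera coordinates R X + t. Camera axes: x right, y down, z forward; pixel columns grow to the right and rows downward; lengths in m; the calibration is good to about 2 mm. A picture is of the moment at which its call begins. camera_model takes no time and is no camera call.
- r.close_job(): hands the job in, once; it reports no verdict.
The state is a dict: "time_s": time; "joints": joint angles; "qd": joint speeds; "joint_torque": joint torques, N m; "tcp_pos": TCP position; "eef_rot": TCP orientation; "contact_force": force on the tool from outside, world axes, zero at the start; "moment": the same for the moment, N m; "gripper_width": finger opening in m.
Only numpy, scipy, OpenCV 4.12 (cv2) and the standard library are available. Lean on these libraries where they do the work, as an engineer would, in place of code of your own. Each camera call takes 0.05 s, during which the arm holds its last target.

### The job

Lift the empty glass sample tube with the blue-topped cap straight up out of its well in the wooden rack and set it down gently, standing upright in the middle of the steel pan of the bench scale, then let go so that it can be weighed. Leave the yellow and white tubes standing in the rack where they are.

Things in the scene. Friction and masses are not known exactly. Their poses are not given: they have to be found in the camera images.
- blue_tube_mid (a point): The tube to weigh: clear glass, 115 mm tall, 40 mm diameter, heavy-bottomed; its top 30 mm is a dark wooden cap, 42 mm diameter, with BLUE top disc and ring. About 0.15 kg. Point at its centre, 57.5 mm above its foot, 42.5 mm below the cap's middle; z up. It stands in a rack well with its upper 50 mm out. At the start x points across the rack: the free sides for fingers are +x and -x, neighbours may stand at +y and -y.
- yellow_tube_mid (a point): Bystander: the same tube with YELLOW cap top and ring, same axes, point at its centre. It stands in another well of the same fixed wooden rack: 84 mm wide, 272 mm long, 75 mm high, four wells in one row 66 mm apart, each 43 mm wide and 65 mm deep with its floor 10 mm above the table; three hold a tube, in any order.
- white_tube_mid (a point): Bystander: the same tube with WHITE cap top and ring, same axes, point at its centre. It stands in another well of the same rack.
- pan (a point): Centre of the top face of the flat steel pan (116 mm along x, 130 mm along y) of a fixed black bench scale, 150 x 140 mm; the pan's top is 28 mm above the table. z up.
There are look-alikes about, which are no part of the job. What is shaped like the part that bears blue_tube_mid but red is not meant.

How it is judged (in metres and radians):
On the way:
1. the blue tube is lifted out of its well, upright (its foot clear above the rack's top, within 20 degrees) (height (world z) of blue_tube_mid above 0.14 m and angle between blue_tube_mid's own z axis and vertical below 0.35 rad), for 0.1 s.
At the end, for the whole second after the job is handed in: The blue tube stands at rest on the scale's pan, its centre within 45 mm of the pan's centre (horizontally) and 50 to 65 mm above the pan's top, upright within 10 degrees, and the yellow and white tubes are within 15 mm of where they stood in the rack at the start (horizontal distance between blue_tube_mid and pan below 0.045 m and angle between blue_tube_mid's own z axis and vertical below 0.17 rad and z of blue_tube_mid in the frame of pan between 0.05 and 0.065 m and linear speed of blue_tube below 0.03 m/s and not (distance of yellow_tube_mid from where it was at the start of the episode above 0.015 m) and not (distance of white_tube_mid from where it was at the start of the episode above 0.015 m)); the robot touches nothing.
It fails at once if the yellow or the white tube is moved by more than 30 mm (distance of any of yellow_tube_mid, white_tube_mid from where it was at the start of the episode above 0.03 m).
It fails at once if the blue tube is dropped on the scale: within 20 mm of standing on the pan it is faster than 0.6 m/s (horizontal distance between blue_tube_mid and pan below 0.08 m and z of blue_tube_mid in the frame of pan below 0.0775 m and linear speed of blue_tube above 0.6 m/s).
It also fails if it takes over 42 s, if anything falls off the work surface, if the arm or the gripper's body presses on something with over 40 N, if the wrist force passes 120 N, or if a joint passes its speed limit or range.

## Working session

There is one attempt and no reset: what is moved stays moved. The work goes in short steps, Python scripts to look and compute and a tool call to move; the robot and the scene stay as the last step left them, time stands still between calls to the robot, and variables do not carry over. Pictures are saved under pics/ and viewed, and the job is handed in when it is done.

Besides the shell and the picture viewer there is one more tool, called after "Call:" as name([rows], argument=value, ...), one row to a line, values as JSON. carry_out: Moves the arm, as the interface text tells. Its arguments: {"type":"object","properties":{"plan":{"type":"array"},"fingers":{"type":"number"},"force":{"type":"number"}},"required":["plan"]}

```bash
mkdir -p pics; ls
python3 - <<'E'
from plant import r
import cv2
for n in("side","top"):
    im=r.capture(n); cv2.imwrite(f"pics/{n}0.png",im[:,:,::-1]); print(n,r.camera_model(n))
print(r.get_state(), r.grasp_offset)
E
```

```text
pics
side {'fov_y': 47.90398003165315, 'cx': 277.829588849166, 'cy': 204.21178341768558, 'R': array([[-0.69014385, -0.72363099,  0.00772423],
       [-0.46282628,  0.43315264, -0.77341491],
       [ 0.55632123, -0.53734252, -0.63385307]]), 't': array([0.33427163, 0.29684731, 0.60216936])}
top {'fov_y': 45.12465729323532, 'cx': 288.5874253477079, 'cy': 206.69311907411353, 'R': array([[-0.0287718 , -0.99908701, -0.03158051],
       [-0.98270489,  0.03405358, -0.18202047],
       [ 0.18292972,  0.02579726, -0.98278747]]), 't': array([0.00586533, 0.51115004, 0.91961812])}
{'time_s': 0.1, 'joints': array([ 8.92723037e+01,  2.05850656e+01,  6.39009557e-01, -1.50126116e-02,
       -7.01374532e+01, -1.65076851e+01]), 'qd': array([-0.10524102, -0.05322853,  0.06976839,  0.1411538 , -0.12088157,
        0.04403532]), 'joint_torque': array([-1.76483110e-03, -5.84165812e+01,  2.93750918e+01,  7.01556891e+00,
        1.01480915e-02, -5.33239995e-05]), 'tcp_pos': array([0.19989804, 0.64421713, 0.19855046]), 'eef_rot': array([ 1.79915922e+02, -1.01984263e-02, -1.72404850e+01]), 'contact_force': array([-0.14351234, -0.80916597, -0.69398909]), 'moment': array([-0.0387772 ,  0.05562349,  0.01678931]), 'gripper_width': 0.08758605179433161} -0.0188
```

View pics/side0.png

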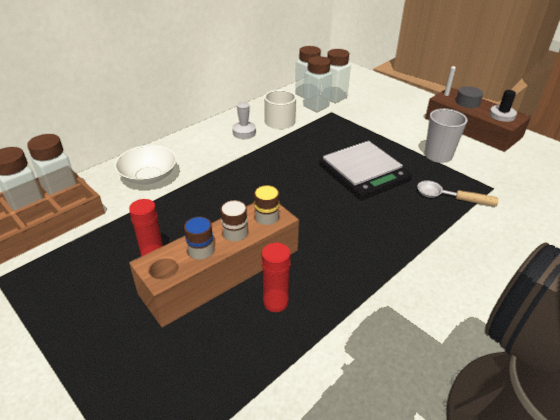

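View pics/top0.png

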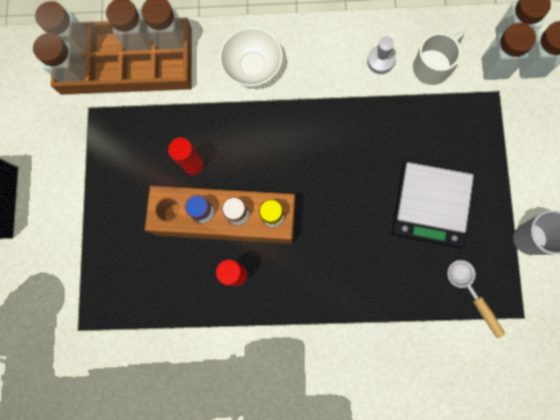

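The top view shows the rack with its empty well at about (168,209), then the blue cap (197,207), white (234,209) and yellow (271,211). The scale's pan is near (436,199). Red decoys stand at (181,150) and (231,272). I'll enlarge both areas.

Run:
```python
import cv2
a=cv2.imread("pics/top0.png");b=cv2.imread("pics/side0.png")
def crop(i,x,y,w,h,s): return cv2.resize(i[y:y+h,x:x+w],None,fx=s,fy=s,interpolation=cv2.INTER_CUBIC)
cv2.imwrite("pics/ct1.png",crop(a,140,175,160,75,5))
cv2.imwrite("pics/ct2.png",crop(a,385,150,100,100,6))
cv2.imwrite("pics/cs1.png",crop(b,125,180,180,135,4))
cv2.imwrite("pics/cs2.png",crop(b,315,135,100,70,7))
```

```text
(no output)
```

View pics/ct1.png

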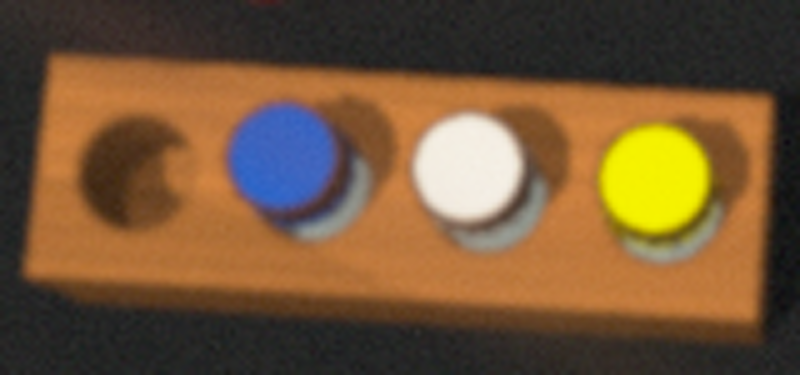

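View pics/ct2.png

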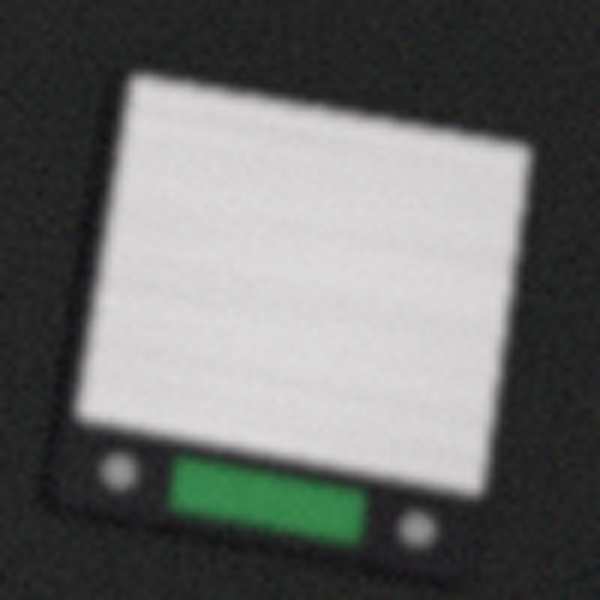

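View pics/cs1.png

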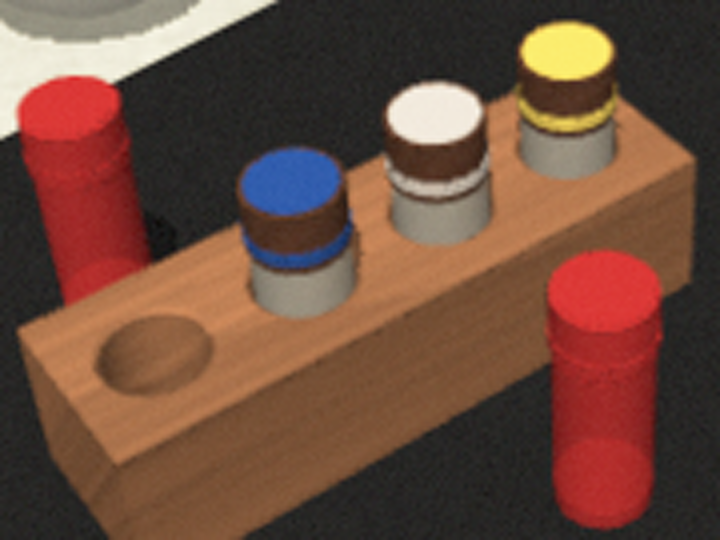

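View pics/cs2.png

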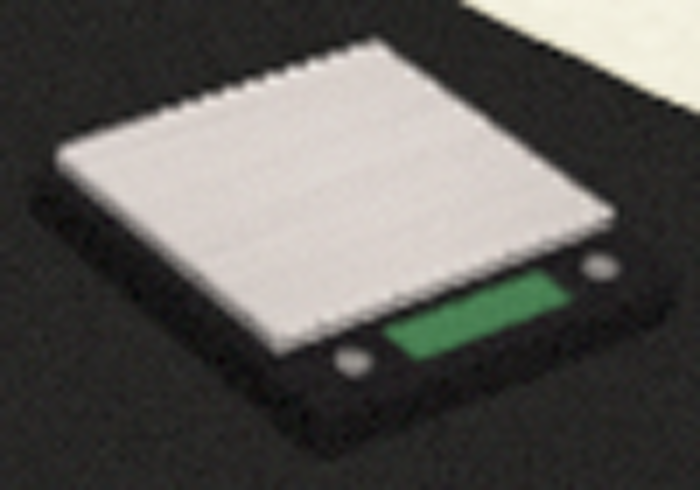

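Pixel readings from the crops: the blue disc centre is at (283,157) in the top crop and (292,181) in the side crop. The pan corners are also clear in both. Next I project these and compare them with the known sizes.

```bash
cat > h.py <<'E'
from plant import r
import numpy as np
def ray(n,uv):
    c=r.camera_model(n); f=210/np.tan(np.radians(c['fov_y']/2))
    d=np.array([(uv[0]-c['cx'])/f,(uv[1]-c['cy'])/f,1]); R=np.array(c['R']);t=np.array(c['t'])
    return -R.T@t, R.T@d
def onz(n,uv,z):
    o,d=ray(n,uv); return o+d*(z-o[2])/d[2]
def tri(a,b):
    o1,d1=ray("top",a);o2,d2=ray("side",b)
    d1/=np.linalg.norm(d1);d2/=np.linalg.norm(d2)
    s=np.linalg.lstsq(np.c_[d1,-d2],o2-o1,rcond=None)[0]
    p,q=o1+s[0]*d1,o2+s[1]*d2
    return (p+q)/2,np.linalg.norm(p-q)
def px(p,x,y,s): return ((p[0]+.5)/s-.5+x,(p[1]+.5)/s-.5+y)
E
python3 - <<'E'
from h import *
np.set_printoptions(precision=4,suppress=True)
T=[(283,157),(468,167),(655,178)];S=[(292,181),(434,113),(566,50)]
for a,b in zip(T,S):
    a=px(a,140,175,5);b=px(b,125,180,4); print(onz("top",a,.125),onz("side",b,.125),*tri(a,b))
print("rack",[onz("top",px(p,140,175,5),.075) for p in[(50,55),(775,95),(762,320),(25,275)]])
w=onz("top",px((135,172),140,175,5),.075);print("well",w)
P=[];Q=[]
for a,b in zip([(131,74),(533,147),(484,495),(77,420)],[(375,40),(615,213),(280,350),(58,155)]):
    a=px(a,385,150,6);b=px(b,315,135,7); P.append(onz("top",a,.028));Q.append(onz("side",b,.028));print(P[-1],Q[-1],*tri(a,b))
for X in(P,Q):
    X=np.array(X);print(X.mean(0),[np.linalg.norm(X[i]-X[i-1]) for i in range(4)])
E
```

```text
[0.5035 0.1508 0.125 ] [0.5054 0.1508 0.125 ] [0.5038 0.151  0.126 ] 0.0013490889520597674
[0.4976 0.0852 0.125 ] [0.4997 0.0853 0.125 ] [0.4981 0.0856 0.1259] 0.0016279968287447237
[0.4914 0.0194 0.125 ] [0.4939 0.0192 0.125 ] [0.4919 0.0199 0.1263] 0.001766085043680025
rack [array([0.5554, 0.2501, 0.075 ]), array([ 0.5303, -0.023 ,  0.075 ]), array([ 0.4462, -0.0156,  0.075 ]), array([0.4719, 0.2576, 0.075 ])]
well [0.5094 0.217  0.075 ]
[ 0.5962 -0.2443  0.028 ] [ 0.569  -0.3709  0.028 ] [ 0.5363 -0.2461  0.1086] 0.08449373324522935
[ 0.5668 -0.3723  0.028 ] [ 0.4554 -0.3447  0.028 ] [ 0.5415 -0.412  -0.0335] 0.08783927677852268
[ 0.4536 -0.3461  0.028 ] [ 0.4813 -0.2138  0.028 ] [ 0.5023 -0.3353 -0.0458] 0.1043217447022713
[ 0.4821 -0.2189  0.028 ] [ 0.5946 -0.2425  0.028 ] [ 0.4988 -0.1826  0.0988] 0.07152488258188956
[ 0.5247 -0.2954  0.028 ] [np.float64(0.11688869526087968), np.float64(0.13130593703185225), np.float64(0.11622327588273632), np.float64(0.13028839542350273)]
[ 0.5251 -0.2929  0.028 ] [np.float64(0.13091879579795054), np.float64(0.11658031980303399), np.float64(0.13343034108440613), np.float64(0.11686867199612343)]
```

The measurements agree with the given sizes:
- The two cameras put the cap top within 2 mm of each other, at z ≈ 0.126 against 0.125 expected.
- The spacing is about 66 mm, and the pan measures about 116–117 × 130–133 mm.
- The blue tube is at about (0.504, 0.151), the rack yaw is about −5.2°, and the pan is at about (0.525, −0.294).

The approach goes at the current height, turning as it moves.

Call:
carry_out([
  [0.02, -0.033, 0, 0, 0, -0.09],
  [0.02, -0.033, 0, 0, 0, -0.09],
  [0.02, -0.033, 0, 0, 0, -0.09],
  [0.02, -0.033, 0, 0, 0, -0.09],
  [0.02, -0.033, 0, 0, 0, -0.09],
  [0.02, -0.033, 0, 0, 0, -0.09],
  [0.02, -0.033, 0, 0, 0, -0.09],
  [0.02, -0.033, 0, 0, 0, -0.09],
  [0.02, -0.033, 0, 0, 0, -0.09],
  [0.02, -0.033, 0, 0, 0, -0.09],
  [0.02, -0.033, 0, 0, 0, -0.09],
  [0.02, -0.033, 0, 0, 0, -0.09],
], fingers=-1, force=20)

```text
time_s: 1.1
tcp_pos: [0.4405, 0.2325, 0.1917]
eef_rot: [179.5, -0.2, -81.3]
contact_force: [0.7, 0.2, 0.5]
gripper_width: 0.0876
```

Run:
```python
from h import *
print(r.get_state())
for p in[(181,150),(231,272)]: print(onz("top",p,.115))
```

```text
{'time_s': 1.1, 'joints': array([ 50.26532209,   4.44749745, -21.23440524,  -0.25915231,
       -64.83232539, -41.47376725]), 'qd': array([-5.61045275e+01,  7.11146754e-01,  7.23544354e-01, -3.25169626e-02,
        5.30175431e-02, -8.51824510e+00]), 'joint_torque': array([  6.34527817, -36.21948481,  27.04430938,   6.47076756,
        -0.21133788,   0.18002763]), 'tcp_pos': array([0.44054987, 0.23254319, 0.19167295]), 'eef_rot': array([ 1.79459861e+02, -1.65715777e-01, -8.13189261e+01]), 'contact_force': array([0.68249116, 0.18743918, 0.47704778]), 'moment': array([ 0.15833979, -0.25183946,  0.04279009]), 'gripper_width': 0.08763176780951983}
[0.61047531 0.18129676 0.115     ]
[0.38635513 0.09142415 0.115     ]
```

Call:
carry_out([
  [0.021, -0.027, 0, 0, 0, -0.08],
  [0.021, -0.027, 0, 0, 0, -0.08],
  [0.02, -0.026, 0, 0, 0, -0.08],
  [0, 0, 0, 0, 0, 0],
  [0, 0, 0, 0, 0, 0],
])

```text
time_s: 1.52
tcp_pos: [0.506, 0.1407, 0.1909]
eef_rot: [179.4, -0.2, -96.5]
contact_force: [-0.5, -0.1, 0.7]
gripper_width: 0.0877
```

Call:
carry_out([
  [-0.002, 0.0102, 0, 0.0025, -0.0108, 0.022],
  [0, 0, 0, 0, 0, 0],
])

```text
time_s: 1.68
tcp_pos: [0.5036, 0.1507, 0.1901]
eef_rot: [179.9, -0.1, -95.3]
contact_force: [-1.1, -0.1, -0.3]
gripper_width: 0.0877
```

Run:
```python
from h import *
import cv2
a=r.capture("top")[:,:,::-1];b=r.capture("side")[:,:,::-1]
A=cv2.resize(a[140:300,120:330],None,fx=2.6,fy=2.6);B=cv2.resize(b[90:320,100:330],None,fx=2,fy=2)
B=cv2.resize(B,(416,416));cv2.imwrite("pics/c2.png",np.hstack([cv2.resize(A,(380,290)),B[:290]*0+B[63:353]]))
print(r.get_state()['tcp_pos'],r.get_state()['eef_rot'])
```

```text
[0.50348805 0.15052597 0.19025802] [ 1.79912224e+02 -9.02174399e-02 -9.52700999e+01]
```

View pics/c2.png

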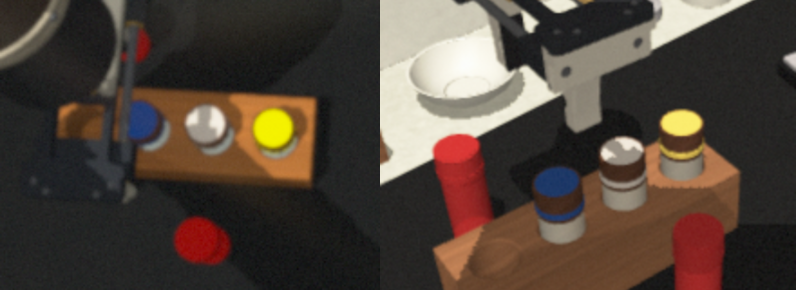

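The jaws straddle blue along the rack's free direction, with one finger on the −x side and the other on +x. The caps are clear of both fingers. Descending to TCP z ≈ 0.091.

Call:
carry_out([
  [0.0005, 0.0004, -0.02, 0, 0, 0],
  [0, 0, -0.02, 0, 0, 0],
  [0, 0, -0.02, 0, 0, 0],
  [0, 0, -0.02, 0, 0, 0],
  [0, 0, -0.015, 0, 0, 0],
  [0, 0, 0, 0, 0, 0],
  [0, 0, 0, 0, 0, 0],
])

```text
time_s: 2.37
tcp_pos: [0.5019, 0.1579, 0.0944]
eef_rot: [-179.8, 0.1, -94.4]
contact_force: [0.0, -0.5, 1.0]
gripper_width: 0.0876
```

Call:
carry_out([
  [0.002, -0.007, -0.003, 0, 0, -0.014],
  [0, 0, 0, 0, 0, 0],
])

```text
time_s: 2.53
tcp_pos: [0.5042, 0.1519, 0.0926]
eef_rot: [-179.8, 0.1, -95.1]
contact_force: [0.4, -0.6, 0.4]
gripper_width: 0.0877
```

Call:
carry_out([
  [0, -0.001, -0.001, 0, 0, 0],
  [0, 0, 0, 0, 0, 0],
])

```text
time_s: 2.7
tcp_pos: [0.5052, 0.1512, 0.0933]
eef_rot: [-179.7, 0.2, -95.1]
contact_force: [-0.5, -0.0, -0.9]
gripper_width: 0.0875
```

Call:
carry_out([
  [0, 0, 0, 0, 0, 0],
  [0, 0, 0, 0, 0, 0],
  [0, 0, 0, 0, 0, 0],
  [0, 0, 0, 0, 0, 0],
  [0, 0, 0, 0, 0, 0],
  [0, 0, 0, 0, 0, 0],
  [0, 0, 0, 0, 0, 0],
  [0, 0, 0, 0, 0, 0],
], fingers=1, force=20)

```text
time_s: 3.37
tcp_pos: [0.5064, 0.1515, 0.0953]
eef_rot: [-179.5, 0.4, -95.2]
contact_force: [-0.4, 0.5, 1.1]
gripper_width: 0.0403
```

Call:
carry_out([
  [0, 0, 0.015, 0, 0, 0],
  [0, 0, 0.015, 0, 0, 0],
  [0, 0, 0.015, 0, 0, 0],
])

```text
time_s: 3.62
tcp_pos: [0.5041, 0.1502, 0.1375]
eef_rot: [-179.8, 0.1, -95.2]
contact_force: [2.0, -0.0, -2.7]
gripper_width: 0.0403
```

Call:
carry_out([
  [0, 0.001, 0.02, 0, 0, 0],
  [0, 0.001, 0.02, 0, 0, 0],
  [0, 0.001, 0.02, 0, 0, 0],
  [0, 0.001, 0.02, 0, 0, 0],
  [0, 0, 0.015, 0, 0, 0],
  [0, 0, 0, 0, 0, 0],
])

```text
time_s: 4.12
tcp_pos: [0.5041, 0.1542, 0.2381]
eef_rot: [-179.8, 0.1, -95.2]
contact_force: [-0.0, 0.1, -0.5]
gripper_width: 0.0404
```

Run:
```python
from h import *
import cv2
b=r.capture("side")[:,:,::-1]
cv2.imwrite("pics/s3.png",b)
```

```text
(no output)
```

View pics/s3.png

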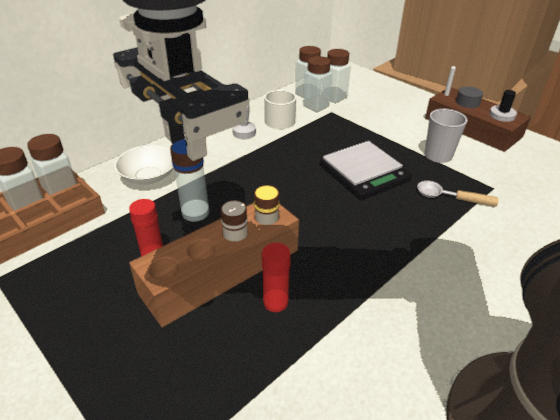

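The blue tube hangs upright with its foot at about (194,213), clear of the rack. White and yellow are undisturbed. Carrying it over at this height.

Call:
carry_out([
  [0.001, -0.01, 0, 0, 0, 0],
  [0.001, -0.018, 0, 0, 0, 0],
  [0.001, -0.018, 0, 0, 0, 0],
  [0.001, -0.018, 0, 0, 0, 0],
  [0.001, -0.018, 0, 0, 0, 0],
  [0.001, -0.018, 0, 0, 0, 0],
  [0.001, -0.018, 0, 0, 0, 0],
  [0.001, -0.018, 0, 0, 0, 0],
  [0.001, -0.018, 0, 0, 0, 0],
  [0.001, -0.018, 0, 0, 0, 0],
  [0.001, -0.018, 0, 0, 0, 0],
  [0.001, -0.018, 0, 0, 0, 0],
])

```text
time_s: 5.17
tcp_pos: [0.5048, -0.0669, 0.2183]
eef_rot: [178.7, -0.3, -95.0]
contact_force: [0.1, -0.6, -1.1]
gripper_width: 0.0402
```

Call:
carry_out([
  [0.002, -0.02, 0.002, 0, -0.004, 0],
  [0.002, -0.02, 0.002, 0, -0.004, 0],
  [0.002, -0.02, 0.002, 0, -0.004, 0],
  [0.002, -0.02, 0.002, 0, -0.004, 0],
  [0.002, -0.02, 0.001, 0, -0.004, 0],
  [0.002, -0.02, 0.001, 0, -0.003, 0],
  [0.002, -0.02, 0, 0, -0.002, 0],
  [0.002, -0.02, 0, 0, -0.002, 0],
  [0.002, -0.018, 0, 0, -0.001, 0],
  [0.002, -0.015, 0, 0, 0, 0],
  [0.001, -0.008, 0, 0, 0, 0],
  [0, 0, 0, 0, 0, 0],
])

```text
time_s: 6.17
tcp_pos: [0.5116, -0.2846, 0.2078]
eef_rot: [178.6, -0.1, -95.4]
contact_force: [-0.3, 0.4, -1.3]
gripper_width: 0.0401
```

Call:
carry_out([
  [0.013, -0.009, 0, 0.002, -0.024, 0],
  [0, 0, 0, 0, 0, 0],
  [0, 0, 0, 0, 0, 0],
])

```text
time_s: 6.42
tcp_pos: [0.5241, -0.2936, 0.2051]
eef_rot: [179.8, 0.3, -95.4]
contact_force: [0.2, 1.0, -1.1]
gripper_width: 0.0401
```

Call:
carry_out([
  [0, 0, -0.018, 0, 0, 0],
  [0, 0, -0.018, 0, 0, 0],
  [0, 0, -0.018, 0, 0, 0],
  [0, 0, -0.01, 0, 0, 0],
  [0, 0, 0, 0, 0, 0],
])

```text
time_s: 6.83
tcp_pos: [0.5254, -0.2913, 0.1401]
eef_rot: [-179.9, 0.3, -95.3]
contact_force: [-0.9, 0.8, -1.0]
gripper_width: 0.0403
```

Run:
```python
from h import *
import cv2
b=r.capture("side")[:,:,::-1];a=r.capture("top")[:,:,::-1]
cv2.imwrite("pics/s4.png",np.hstack([cv2.resize(b[20:220,260:460],(400,400)),cv2.resize(a[100:300,340:540],(400,400))]))
```

```text
(no output)
```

View pics/s4.png

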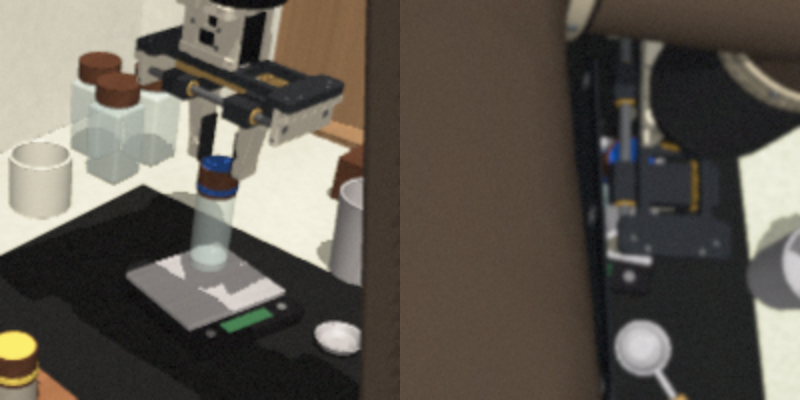

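The tube hangs over the pan, with its cap top at about (369.5,101) in the side view and its foot at about (364,149). I'll check the tilt by comparing these with the projection.

Run:
```python
from h import *
c=r.camera_model("side");f=210/np.tan(np.radians(c['fov_y']/2))
for z in(.055,.170):
    for xy in[(.525,-.2915)]:
        p=c['R']@np.array([*xy,z])+c['t'];print(z,p[:2]/p[2]*f+[c['cx'],c['cy']])
print(onz("side",(364,149),.055),onz("side",(369.5,101.5),.17))
```

```text
0.055 [363.12042161 150.73288568]
0.17 [370.1577529  102.01743582]
[ 0.52800687 -0.29832535  0.055     ] [ 0.52727139 -0.29230781  0.17      ]
```

The tube is upright to within about 3°, which is reading accuracy, and centred. Lowering gently until it touches, expected at TCP z ≈ 0.113.

Call:
carry_out([
  [0, -0.002, -0.008, 0, 0, 0],
  [0, 0, -0.007, 0, 0, 0],
  [0, 0, -0.004, 0, 0, 0],
  [0, 0, 0, 0, 0, 0],
])

```text
time_s: 7.27
tcp_pos: [0.5288, -0.2944, 0.1251]
eef_rot: [-179.4, 0.2, -95.2]
contact_force: [-0.3, -0.4, -2.1]
gripper_width: 0.04
```

Call:
carry_out([
  [-0.003, 0, -0.005, 0, 0.01, 0],
  [0, 0, -0.004, 0, 0, 0],
  [0, 0, 0, 0, 0, 0],
])

```text
time_s: 7.52
tcp_pos: [0.5258, -0.2946, 0.1157]
eef_rot: [180.0, 0.1, -95.2]
contact_force: [0.2, 0.9, -0.3]
gripper_width: 0.0403
```

Call:
carry_out([
  [0, 0, -0.002, 0, 0, 0],
  [0, 0, 0, 0, 0, 0],
])

```text
time_s: 7.68
tcp_pos: [0.5259, -0.2949, 0.1137]
eef_rot: [180.0, 0.1, -95.2]
contact_force: [0.1, -0.1, -1.8]
gripper_width: 0.0402
```

Call:
carry_out([
  [0, 0, -0.0015, 0, 0, 0],
  [0, 0, 0, 0, 0, 0],
])

```text
time_s: 7.85
tcp_pos: [0.5266, -0.2957, 0.1137]
eef_rot: [-179.9, -0.0, -95.2]
contact_force: [-0.5, 1.0, -1.2]
gripper_width: 0.0401
```

Call:
carry_out([
  [0, 0, -0.002, 0, 0, 0],
  [0, 0, -0.001, 0, 0, 0],
])

```text
time_s: 8.02
tcp_pos: [0.5275, -0.2968, 0.1134]
eef_rot: [-179.8, -0.1, -95.1]
contact_force: [-2.5, -0.2, 7.4]
gripper_width: 0.0401
```

Run:
```python
from h import *
import cv2
b=r.capture("side")[:,:,::-1]
cv2.imwrite("pics/s5.png",cv2.resize(b[80:200,310:430],(600,600),interpolation=cv2.INTER_CUBIC))
print(r.get_state()['contact_force'],r.get_state()['tcp_pos'])
```

```text
[-2.43291645  1.25151274  7.29040596] [ 0.52742355 -0.29680153  0.11336233]
```

View pics/s5.png

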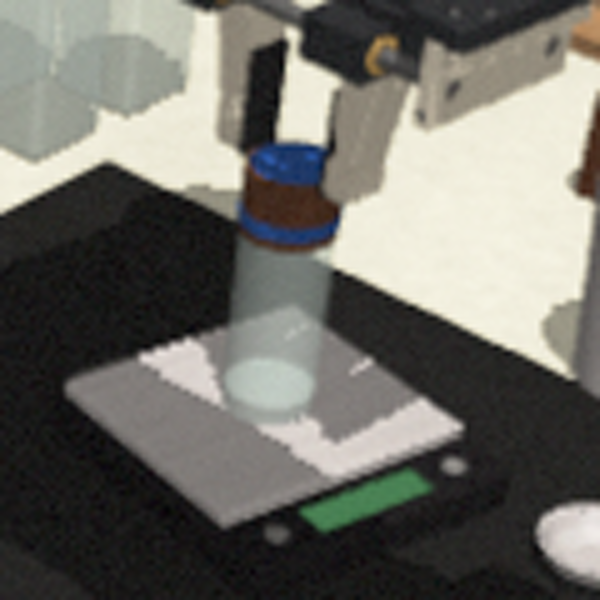

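It has touched down: force is +7 N at z 0.1134 (0.1133 predicted), and the foot sits mid-pan at crop pixel (268,390). Releasing.

Call:
carry_out([
  [0, 0, 0, 0, 0, 0],
  [0, 0, 0, 0, 0, 0],
  [0, 0, 0, 0, 0, 0],
  [0, 0, 0, 0, 0, 0],
  [0, 0, 0, 0, 0, 0],
  [0, 0, 0, 0, 0, 0],
], fingers=-1)

```text
time_s: 8.57
tcp_pos: [0.5279, -0.2968, 0.1136]
eef_rot: [-179.7, -0.1, -95.1]
contact_force: [0.6, 0.7, 0.1]
gripper_width: 0.0749
```

Call:
carry_out([
  [0, 0, 0, 0, 0, 0],
  [0, 0, 0, 0, 0, 0],
  [0, 0, 0.01, 0, 0, 0],
  [0, 0, 0.015, 0, 0, 0],
  [0, 0, 0.02, 0, 0, 0],
  [0, 0, 0.025, 0, 0, 0],
  [0, 0, 0.03, 0, 0, 0],
  [0, 0, 0.03, 0, 0, 0],
  [0, 0, 0, 0, 0, 0],
])

```text
time_s: 9.32
tcp_pos: [0.5252, -0.2965, 0.2509]
eef_rot: [-180.0, -0.2, -95.1]
contact_force: [1.5, -0.7, 1.3]
gripper_width: 0.0875
```

Run:
```python
from h import *
import cv2
b=r.capture("side")[:,:,::-1]
cv2.imwrite("pics/s6.png",b)
cv2.imwrite("pics/s6c.png",cv2.resize(b[80:200,310:430],(600,600),interpolation=cv2.INTER_CUBIC))
```

```text
(no output)
```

View pics/s6.png

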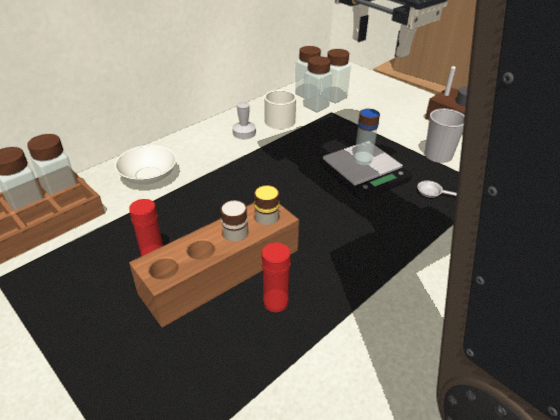

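View pics/s6c.png

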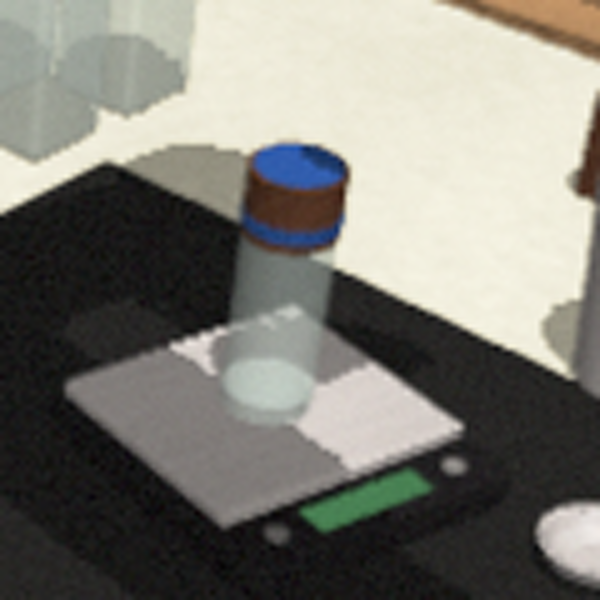

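The tube stands free on the pan: cap disc at crop (299,166), foot at about (268,393). White and yellow are at the same pixels as at the start, and the gripper is well clear. One last number, then I hand it in.

Run:
```python
from h import *
print(onz("side",px((299,166),310,80,5),.143),r.get_state()['qd'].round(2))
print(r.close_job())
```

```text
[ 0.527067   -0.29740939  0.143     ] [-0.04  1.84 -4.13 -1.43  2.6   0.02]
the job is handed in; nothing more can be done
None
```

I gripped the blue tube by its cap across the rack's free sides and lifted it straight out of its well. I carried it over the rack, set it upright on the scale's pan and let go. It took about 9.4 s of the 42 s allowed, and the job is handed in; no verdict was reported.

**Last checks:**
- **Position:** the side camera puts the cap centre at (0.527, −0.297). The pan centre measured (0.525, −0.294), so the tube is about 4 mm off centre, well inside 45 mm.
- **Set-down:** the tube touched at TCP height 0.1134 m against 0.1133 m predicted, with about 7 N on the wrist.
- **Upright:** it stands upright in the last picture. Before set-down it measured within about 3° of vertical, which is as fine as I could read the pixels; I did not measure the tilt again after letting go.
- **Other tubes:** the white and yellow tubes are at the same pixels as in the first picture.
- **Arm:** the gripper is more than 100 mm above the tube and touches nothing. The joints were still settling at up to 4°/s when I handed in.

**Two things did not match:**
- The fingers closed to 40.3 mm on a cap given as 42 mm. The grip held, so I put this down to pad give.
- The arm drifted several millimetres in some moves, which I corrected along the way.

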